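# Wipe down the jar shaker's sprung platform

## Task

Take the wiper and press its pad well down on the sprung dish on top of the dispenser can to wet it, letting the dish come back up. Then wipe the shaker's platform in a slow stroke along its middle, from against the raised stop at one end to the open edge at the other, keeping the wiper square across the platform and pressing steadily so that the platform sinks about 1 cm on its springs all the way, never down to its stops. Put the wiper back upright in the middle of its rubber mat, and leave the jars and the loose lid where they are.

Things in the scene. Friction and masses are not known exactly. Their poses are not given: they have to be found in the camera images.
- wiper: Loose hand wiper, 0.3 kg, 120 x 50 mm, 69 mm high: a flat pad and white backing plate 120 (x) x 50 (y) x 18 mm with an upright wooden handle block 90 (x) x 24 (y) mm on top, from 18 to 69 mm up. Origin: centre of the pad's underside, z up, x along the long side. Grip the handle across its 24 mm. It starts upright on the mat.
- mat: Fixed black rubber mat, 160 (x) x 90 (y) x 6 mm, lying on the bench to one side of the shaker (either side). Origin: centre of its underside, x along its long side.
- dispenser: Fixed white dispenser can standing on the bench on the other side of the shaker, 84 mm in diameter, 112 mm high without the dish. Origin: centre of its underside.
- dish_top (a point): Centre of the flat top of the round sprung steel dish (72 mm in diameter) on the dispenser can, 138 mm above the bench when up; it moves with the dish.
- dish (a joint): How far the dish is pressed down, m: 0 up, 0.012 fully down. Its spring needs about 2 N to start and 6 N fully down, and brings it back up; count it as pressed beyond 0.007.
- shaker: Fixed jar shaker on the bench in front of the robot: a grey housing 170 (x) x 300 (y) x 50 mm high, carrying the platform on springs. Origin: centre of its underside.
- platform_top (a point): Centre of the upper face of the shaker's bare aluminium platform, 140 (x) x 300 (y) mm, 85 mm above the bench when unloaded; it sinks with the platform. Its y axis runs along the platform towards the raised stop, a bar 12 mm thick and 15 mm high along the edge at the +y end; the -y end is open. With the wiper's x along this x and its pad against the stop, the wiper's origin is at y = 0.113.
- platform (a joint): How far the platform is pressed down on its springs, m: 0 unloaded, 0.020 at its stops. It stays level; about 1 N to start moving, about 9 N at 0.010 and 17 N at 0.020.
- jar_a: Bystander: closed dark glass jar with black lid, 90 mm in diameter, 150 mm high, 0.7 kg. Origin: centre of its underside.
- jar_b: Bystander: a jar like jar_a.
- jar_lid: Bystander: loose black jar lid lying flat, 72 mm in diameter, 20 mm high. Origin: centre of its underside.
Not all that is in view belongs to the job. Of the things that look like the mat, the larger one is meant. What is shaped like the wiper but blue is not meant.

How it is judged:
On the way, in this order (a step that is already met when the one before it is completed fails the run):
1. the dish is pressed down with the wiper (value of joint dish above 0.007 m and contact force between wiper and dispenser above 1 N), for 0.05 s.
2. the dish is let up again (value of joint dish below 0.003 m), for 0.05 s.
3. the wiper presses the platform down by 4 to 18.5 mm near the raised stop, square across it within 0.3 rad and within 20 mm of its middle line (y of wiper in the frame of platform_top between 0.08 and 0.13 m and value of joint platform between 0.004 and 0.0185 m and contact force between wiper and shaker above 1.5 N and x of wiper in the frame of platform_top between -0.02 and 0.02 m and angle between the x axis of wiper and the x axis of platform_top, either way round below 0.3 rad), for 0.12 s.
4. the stroke goes on, still pressing so, through the first quarter (y of wiper in the frame of platform_top between 0.045 and 0.075 m and value of joint platform between 0.004 and 0.0185 m and contact force between wiper and shaker above 1.5 N and x of wiper in the frame of platform_top between -0.02 and 0.02 m and angle between the x axis of wiper and the x axis of platform_top, either way round below 0.3 rad), for 0.12 s.
5. still pressing so, through the second quarter (y of wiper in the frame of platform_top between 0.005 and 0.035 m and value of joint platform between 0.004 and 0.0185 m and contact force between wiper and shaker above 1.5 N and x of wiper in the frame of platform_top between -0.02 and 0.02 m and angle between the x axis of wiper and the x axis of platform_top, either way round below 0.3 rad), for 0.12 s.
6. still pressing so, through the third quarter (y of wiper in the frame of platform_top between -0.035 and -0.005 m and value of joint platform between 0.004 and 0.0185 m and contact force between wiper and shaker above 1.5 N and x of wiper in the frame of platform_top between -0.02 and 0.02 m and angle between the x axis of wiper and the x axis of platform_top, either way round below 0.3 rad), for 0.12 s.
7. still pressing so, through the last quarter (y of wiper in the frame of platform_top between -0.075 and -0.045 m and value of joint platform between 0.004 and 0.0185 m and contact force between wiper and shaker above 1.5 N and x of wiper in the frame of platform_top between -0.02 and 0.02 m and angle between the x axis of wiper and the x axis of platform_top, either way round below 0.3 rad), for 0.12 s.
8. still pressing so, at the open end (y of wiper in the frame of platform_top between -0.16 and -0.085 m and value of joint platform between 0.004 and 0.0185 m and contact force between wiper and shaker above 1.5 N and x of wiper in the frame of platform_top between -0.02 and 0.02 m and angle between the x axis of wiper and the x axis of platform_top, either way round below 0.3 rad), for 0.12 s.
At the end, for the whole second after the job is handed in: The wiper lies released, upright (within 0.12 rad) and at rest on the mat with its centre within 30 mm of the mat's centre; dish and platform are back up (within 3 mm); the jars and the loose lid are within 30 mm of where they started (horizontal distance between wiper and mat below 0.03 m and z of wiper in the frame of mat between 0.003 and 0.01 m and angle between wiper's own z axis and vertical below 0.12 rad and linear speed of wiper below 0.02 m/s and contact force between the fingers and wiper below 0.1 N and value of joint each of dish, platform below 0.003 m and distance of each of jar_a, jar_b, jar_lid from where it was at the start of the episode below 0.03 m); the robot touches nothing.
It fails at once if the platform is driven to its stops (pressed beyond 18.5 mm) (value of joint platform above 0.0185 m).
It fails at once if a jar or the loose lid is moved by more than 30 mm (distance of any of jar_a, jar_b, jar_lid from where it was at the start of the episode above 0.03 m).
It also fails if it takes over 61 s, if anything falls off the work surface, if the arm or the gripper's body presses on something with over 40 N, if the wrist force passes 120 N, or if a joint passes its speed limit or range.

## Robot

A 7-joint arm with a two-finger parallel gripper is mounted at the origin on the work surface. World frame = base frame: x ahead of the robot, y to its left, z up, the work surface at z = 0. Lengths are in m, angles in rad, forces in N, time in s.
With the tool pointing down it reaches from about 0.4 to 0.875 m from the base axis. Payload 19.3 kg.
Tool frame: the origin (TCP) lies midway between the tips of the shut fingers; the grasp point (between the pads) lies 19 mm behind it; z points along the fingers, y is the line along which they close (so a half turn about z gives the same grasp; the last joint's range is limited). The gripper opens to 85 mm and grips with 20 to 120 N. Pads are 22 mm wide; open, the fingers measure 114 mm over their backs; the gripper's body (76 mm by 85 mm) begins 54 mm behind the grasp point. The pads swing forward as they close: fully open they stand 13 mm farther back than shut.
Start: joints at [-1.216, 0.521, -0.036, 1.599, 0.021, 1.021, -0.113], TCP at [0.258, 0.569, 0.231] pointing down, gripper open.
Joint ranges: [-2.91, 2.91], [-0.3, 2.13], [-1.5, 1.42], [0.17, 2.43], [-1.26, 4.41], [0.16, 1.93], [-2.52, 2.52]. Speed limits (rad/s): [1.89, 1.89, 2.39, 2.39, 3.01, 3.01, 3.01].

## Interface

Orientations are given as a rotation vector (axis times angle).
In Python, from plant import monitor, snapshot, job, regions_of gives the robot as it stands.
- The arm moves only by the tool carry_out, never from a script. Its argument "commands" is one flat list of numbers, 6 for each row, row after row: the shift along the tool's x, y, z each as a share of 0.02 m, from -1 to 1, then the turn, a rotation vector about the tool's x, y, z each as a share of 6 degrees, from -1 to 1. In form: [dx, dy, dz, wx, wy, wz, dx, dy, dz, wx, wy, wz, ...]. A call has 1 to 12 rows; each row shifts and turns the commanded pose from where the row before left it, along the tool's axes as they then stand; what a row does not reach is not made up. A row lasts 1/12 s, in which the tool goes at most 41.7 mm and 7.16 degrees, less where a joint would pass 70% of its speed; a pose out of reach is approached as far as the arm can. A call with a number of a shift or a turn outside -1 to 1 is refused whole. A call with a gripper value outside its range is refused whole. "claw" is the opening, from 0 (shut) to 1 (fully open), set as the call begins (left out, the last holds). The fingers move at their own pace and stop on an object; "force" is the grip in N (left out, the last holds). Time passes only in rows, so rows that do not move let the fingers close. It gives the time, the measured TCP pose, the force, the opening and the grip force at its end, in the units of the state.
- monitor.get_state(): the state, without advancing time (a new reading comes with each control period).
- snapshot(name): name is "scene" or "top"; returns a dict with "color" (480x640x3 uint8, red, green, blue), "intrinsics" (3x3 intrinsics, pixels), "dist" ([k1, k2, p1, p2, k3] as OpenCV has them; the pictures are not rectified), "R" (3x3) and "t" (3): a world point X has camera coordinates R X + t. Camera axes: x right, y down, z forward; pixel columns grow to the right and rows downward; lengths in m; the calibration is good to about 2 mm. A picture is of the moment at which its call begins. There is no depth.
- job.finish_job(): hands the job in; it is judged then, once.
Trained networks look in a picture, given as the dict that the camera call returned (one of the last four; its "shot" number tells which), for a name from the list of things; names that differ only in an ending like _2 or _b are one class to them, and where a whole thing is asked for, a point or a joint stands for the part that bears it (a point fixed in the world has none). Each returns a list of dicts, best first, with "p" (0 to 1); they miss things now and then, are a little off and sometimes report something else, mostly with a low value. They report only what shows in the picture. A call takes as long as a camera call. They do not tell look-alikes from the thing itself.
- regions_of(picture, query): "mask" (480x640 bool, what is visible of it) and "xy" ([column, row] in pixels, amid what is visible of it).
The state is a dict: "time_s": time; "qpos": joint angles; "qd": joint speeds; "tau": joint torques, N m; "tool_pos": TCP position; "eef_rot": TCP orientation; "contact_force": force on the tool from outside, world axes, zero at the start; "ft_torque": the same for the moment, N m; "grip_width": opening from 0.0 (shut) to 1.0 (fully open); "gripper_force": force on a finger pad.
Only numpy, scipy, OpenCV 4.12 (cv2) and the standard library are available. Lean on these libraries where they do the work, as an engineer would, in place of code of your own. Each camera call takes 0.05 s, during which the arm holds its last target. There are 200 camera calls.

## Working session

There is one attempt and no reset: what is moved stays moved. The work goes in short steps, Python scripts to look and compute and a tool call to move; the robot and the scene stay as the last step left them, time stands still between calls to the robot, and variables do not carry over. Pictures are saved under pics/ and viewed, at most 10 in all, crops included, and the job is handed in when it is done.

Besides the shell and the picture viewer there is one more tool, called after ">>>" by a JSON object that holds its "fn" and its "kwargs". carry_out: Moves the arm, as the interface text tells. Its arguments: {"type":"object","properties":{"commands":{"type":"array","items":{"type":"number","minimum":-1,"maximum":1}},"claw":{"type":"number"},"force":{"type":"number"}},"required":["commands"]}

```bash
mkdir -p pics; ls
python3 - <<'E'
from plant import monitor, snapshot, regions_of
import cv2, pickle
s=monitor.get_state(); print({k:(v if isinstance(v,(int,float)) else [round(float(x),3) for x in v]) for k,v in s.items()})
for n in ("scene","top"):
    p=snapshot(n); cv2.imwrite(f"pics/{n}0.png",p["color"][:,:,::-1])
    print(n,p["intrinsics"],p["dist"],p["R"],p["t"])
    d={"pic":p}
    for q in ("wiper","mat","dispenser","dish_top","shaker","platform_top","jar_a","jar_lid"):
        r=regions_of(p,q); d[q]=r
        print(q,[(round(x["p"],2),[round(float(c)) for c in x["xy"]],int(x["mask"].sum())) for x in r])
    pickle.dump(d,open(f"{n}0.pkl","wb"))
E
```

```text
pics
{'time_s': 0.0, 'qpos': [-1.216, 0.522, -0.036, 1.6, 0.021, 1.021, -0.113], 'qd': [-0.0, -0.0, 0.001, -0.002, 0.0, 0.003, 0.0], 'tau': [0.002, -92.713, 1.981, -36.991, 0.018, 0.009, -0.0], 'tool_pos': [0.257, 0.569, 0.231], 'eef_rot': [-0.662, -3.071, 0.002], 'contact_force': [-0.402, 1.075, -0.211], 'ft_torque': [-0.003, -0.018, 0.02], 'gripper_force': 0.0, 'grip_width': 1.0023282390375274}
scene [[475.39746186   0.         322.35556378]
 [  0.         475.39746186 240.94000191]
 [  0.           0.           1.        ]] [-0.11651565  0.          0.          0.          0.        ] [[-0.45509928  0.89030815  0.01536395]
 [ 0.60910584  0.32385016 -0.72395521]
 [-0.64951884 -0.32011323 -0.68967586]] [ 0.18484897 -0.25464551  1.54566275]
wiper [(0.78, [461, 236], 739), (0.55, [434, 281], 943)]
mat [(0.85, [496, 304], 1186), (0.69, [186, 188], 407)]
dispenser [(0.89, [193, 207], 1720)]
dish_top [(0.94, [187, 187], 408), (0.73, [434, 281], 954)]
shaker [(0.93, [304, 243], 7786)]
platform_top [(0.68, [304, 237], 5083)]
jar_a [(0.96, [378, 339], 2757), (0.82, [162, 252], 2231)]
jar_lid [(0.55, [236, 334], 772)]
top [[484.0009707    0.         317.13770324]
 [  0.         484.0009707  247.28769263]
 [  0.           0.           1.        ]] [0.01305801 0.         0.         0.         0.        ] [[-0.05107765 -0.99867553 -0.00618605]
 [-0.97794871  0.05127162 -0.20245381]
 [ 0.20250283 -0.00429122 -0.97927227]] [0.08715853 0.52272093 1.07838022]
wiper [(0.96, [205, 388], 1231), (0.88, [209, 296], 1164), (0.56, [352, 156], 668)]
mat [(0.97, [201, 307], 1408), (0.56, [144, 308], 1526)]
dispenser [(0.95, [489, 240], 1691)]
dish_top [(0.75, [494, 232], 835)]
shaker [(0.94, [352, 262], 9639)]
platform_top [(0.76, [348, 262], 8130), (0.31, [495, 232], 819)]
jar_a [(0.62, [224, 187], 1743), (0.58, [460, 167], 1919)]
jar_lid [(0.93, [351, 156], 575), (0.72, [494, 233], 864)]
```

View pics/scene0.png

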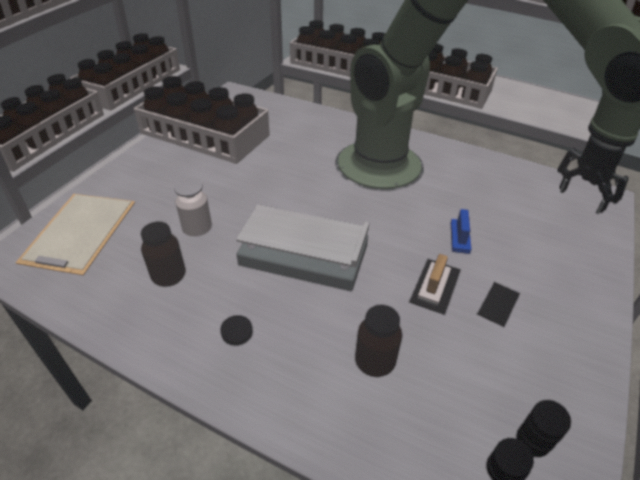

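View pics/top0.png

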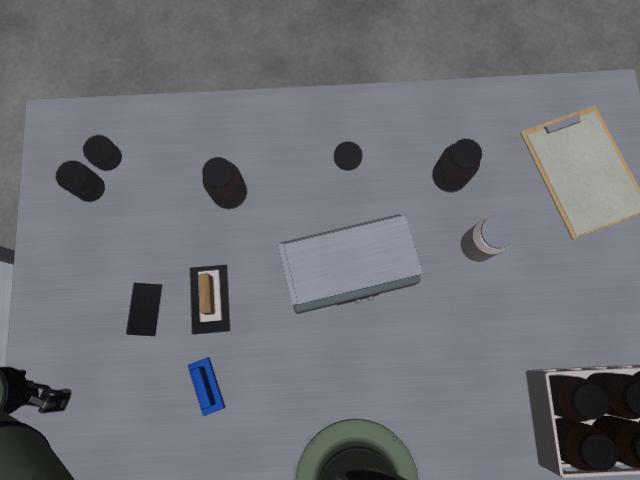

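The scene view shows the wooden-handled wiper at (435,280) on the larger mat, with the blue decoy at (461,232). The dispenser is at (193,207) and the shaker in the middle. In the top view these are wiper (207,295), mat (210,299), dish (492,234), and platform corners about (280,243), (405,215), (421,275) and (293,305). I'll zoom in to find the stop end.

```bash
cat > h.py <<'E'
import numpy as np, cv2
def ray(p,uv,z):
    """pixel(s) -> world points on plane(s) z"""
    uv=np.atleast_2d(np.asarray(uv,float)); 
    n=cv2.undistortPoints(uv.reshape(-1,1,2),p["intrinsics"],p["dist"]).reshape(-1,2)
    R=np.asarray(p["R"]);C=-R.T@np.asarray(p["t"])
    d=np.c_[n,np.ones(len(n))]@R
    return C+d*((z-C[2])/d[:,2])[:,None]
def proj(p,X):
    return cv2.projectPoints(np.asarray(X,float).reshape(-1,1,3),cv2.Rodrigues(np.asarray(p["R"]))[0],np.asarray(p["t"],float),p["intrinsics"],p["dist"])[0].reshape(-1,2)
def rect(p,mask,z):
    """min-area rectangle of mask's outline on plane z: centre, sides, angle of long side"""
    c=max(cv2.findContours(mask.astype(np.uint8),cv2.RETR_EXTERNAL,cv2.CHAIN_APPROX_NONE)[0],key=len).reshape(-1,2)
    w=ray(p,c,z)[:,:2]
    (cx,cy),(a,b),th=cv2.minAreaRect((w*1000).astype(np.float32))
    if a<b: a,b,th=b,a,th+90
    return [round(float(v),1) for v in (cx,cy,a,b,(th+90)%180-90)]
E
python3 - <<'E'
import pickle,cv2,numpy as np
from h import *
t=pickle.load(open("top0.pkl","rb"));s=pickle.load(open("scene0.pkl","rb"))
pt,ps=t["pic"],s["pic"]
up=lambda im,f:cv2.resize(im,None,fx=f,fy=f,interpolation=cv2.INTER_CUBIC)[:,:,::-1]
a=up(pt["color"][205:320,180:435],3); b=up(ps["color"][195:295,230:380],3)
im=np.zeros((a.shape[0]+b.shape[0],max(a.shape[1],b.shape[1]),3),np.uint8);im[:a.shape[0],:a.shape[1]]=a
im2=im[:600];
cv2.imwrite("pics/za.png",a);
c=np.zeros((345,765,3),np.uint8);c[:300,:450]=b;d=up(ps["color"][240:320,400:470],4)
c[:320,470:470+280]=d; cv2.imwrite("pics/zb.png",c)
print("plat",rect(pt,t["platform_top"][0]["mask"],.085),rect(ps,s["platform_top"][0]["mask"],.085))
print("shaker corners",ray(pt,[[280,243],[405,215],[421,275],[293,305]],.085))
for r in t["mat"]: print("mat",r["xy"],rect(pt,r["mask"],.006))
for r in t["wiper"]: print("wip",r["xy"],rect(pt,r["mask"],.018))
for r in t["dish_top"]: print("dish",rect(pt,r["mask"],.138))
for r in s["dish_top"]: print("dish",rect(ps,r["mask"],.138))
print([ (r["xy"],ray(pt,r["xy"],z)) for q,z in (("jar_a",.075),("jar_lid",.02)) for r in t[q]])
E
```

```text
plat [488.7, -12.2, 301.4, 142.3, -79.5] [492.0, -11.4, 304.5, 176.7, -78.5]
shaker corners [[ 0.5344561   0.14413317  0.085     ]
 [ 0.58524839 -0.14563383  0.085     ]
 [ 0.4445068  -0.16916648  0.085     ]
 [ 0.39228752  0.12030817  0.085     ]]
mat [201.3, 307.2] [425.3, 322.4, 162.4, 92.0, 1.1]
mat [144.0, 307.6] [408.8, 478.6, 122.6, 71.8, -6.5]
wip [205.2, 387.9] [226.2, 330.4, 118.7, 53.6, 18.0]
wip [209.3, 295.8] [430.5, 319.8, 121.6, 55.2, 2.6]
wip [351.5, 155.6] [763.8, -29.5, 74.6, 70.4, -3.1]
dish [523.9, -329.5, 69.1, 68.0, -3.1]
dish [531.6, -326.9, 73.9, 72.9, 3.9]
dish [531.5, 331.6, 149.6, 44.5, 2.6]
[([224.4, 186.7], array([[0.6791752 , 0.27089524, 0.075     ]])), ([460.2, 167.1], array([[ 0.69799441, -0.28801856,  0.075     ]])), ([350.9, 156.2], array([[ 0.76180328, -0.03651032,  0.02      ]])), ([494.5, 232.6], array([[ 0.54725658, -0.36984148,  0.02      ]]))]
```

View pics/za.png

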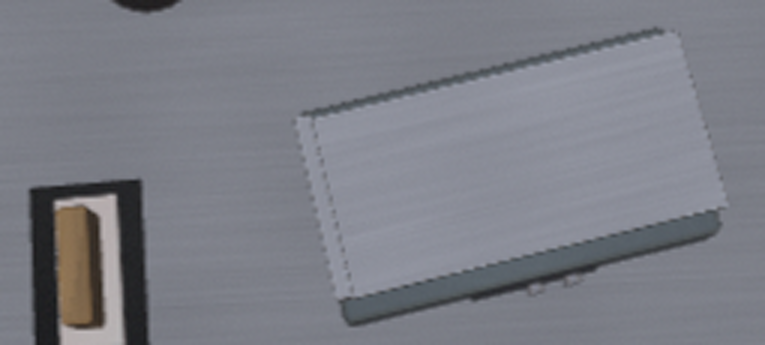

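View pics/zb.png

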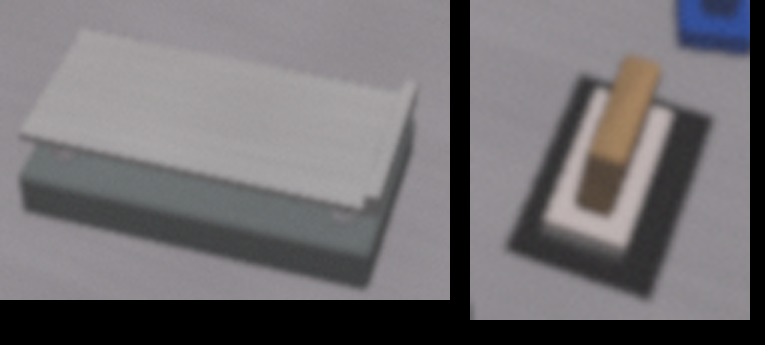

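The raised stop is at the +y world end, on the mat side, which the scene crop confirms at about (352,256). So the platform yaw is about 10.4° and its centre is about (0.489,-0.012). Next I'll refine the handle.

```bash
cat >> h.py <<'E'
from scipy.spatial.transform import Rotation as Ro
def plan(pos,yawY=None):
    """tool-axis shift (units of .02) and wz turn (units of 6deg) to bring TCP to pos with tool y at world yaw yawY deg (line)"""
    from plant import monitor
    s=monitor.get_state();R=Ro.from_rotvec(s["eef_rot"]).as_matrix()
    a=np.degrees(np.arctan2(R[1,1],R[0,1]))
    print("t",round(s["time_s"],2),"tcp",np.round(s["tool_pos"],4),"yawY",round(a,2),"zaxis",np.round(R[:,2],3),"F",np.round(s["contact_force"],1),"w",round(s["grip_width"],3),"gf",s["gripper_force"])
    print("shift units tool:",np.round(R.T@(np.array(pos)-s["tool_pos"])/.02,2), "tilt fix",np.round(Ro.align_vectors([[0,0,-1]],[R[:,2]])[0].as_rotvec()@R/np.radians(6),2))
    if yawY is not None: print("turn wz units:",round(-(((yawY-a)+90)%180-90)/6,2))
E
python3 - <<'E'
import pickle
from h import *
for f,i in (("top0",1),("scene0",1)):
    d=pickle.load(open(f+".pkl","rb"));p=d["pic"]
    r=[r for r in d["wiper"] if np.allclose(r["xy"],[209,296],atol=4) or np.allclose(r["xy"],[434,281],atol=4)][0]
    hsv=cv2.cvtColor(p["color"],cv2.COLOR_RGB2HSV)
    u,v=map(int,r["xy"]);box=np.zeros((480,640),bool);box[v-40:v+40,u-30:u+30]=1
    wood=box&(hsv[...,1]>70)&(hsv[...,0]>5)&(hsv[...,0]<25)
    top=wood&(hsv[...,2]>120)
    white=box&(hsv[...,2]>170)&(hsv[...,1]<50)
    print(f,wood.sum(),top.sum(),white.sum(),[np.percentile(hsv[...,2][wood],q) for q in (10,30,50,70,90)])
    print("handle top",rect(p,top,.075),"wood",rect(p,wood,.075),"white",rect(p,white,.024))
plan([.428,.321,.16],92)
E
```

```text
top0 516 336 330 [np.float64(57.0), np.float64(109.0), np.float64(126.0), np.float64(135.0), np.float64(141.0)]
handle top [431.0, 320.3, 86.6, 20.2, 2.4] wood [429.5, 316.0, 90.1, 31.2, 2.5] white [431.2, 319.3, 116.5, 44.1, 2.3]
scene0 313 238 266 [np.float64(85.0), np.float64(135.0), np.float64(147.0), np.float64(154.0), np.float64(159.0)]
handle top [436.5, 321.1, 86.4, 21.5, 3.1] wood [454.6, 322.0, 122.5, 21.5, 3.1] white [435.2, 320.2, 112.6, 44.7, 2.6]
t 0.9 tcp [0.2576 0.5694 0.2313] yawY 65.66 zaxis [ 0. -0. -1.] F [ 0.3 -0.9 -0.2] w 0.998 gf 0.0
shift units tool: [-12.88  -7.81   3.57] tilt fix [-0.  0. -0.]
turn wz units: -4.39
```

>>> {"fn": "carry_out", "kwargs": {"commands": [-1,-0.65,0.25,0,0,0,-1,-0.65,0.25,0,0,0,-1,-0.65,0.25,0,0,0,-1,-0.65,0.25,0,0,0,-1,-0.65,0.25,0,0,0,-1,-0.65,0.25,0,0,0,-1,-0.65,0.25,0,0,0,-1,-0.65,0.25,0,0,0,-1,-0.65,0.25,0,0,0,-1,-0.65,0.25,0,0,0,-1,-0.65,0.25,0,0,0,-1,-0.65,0.25,0,0,0], "claw": 1}}

```text
time_s: 1.9
tool_pos: [0.4125, 0.3274, 0.1712]
eef_rot: [0.662, 3.071, 0.0]
contact_force: [0.7, -0.2, -0.6]
grip_width: 0.999
gripper_force: 0.0
```

>>> {"fn": "carry_out", "kwargs": {"commands": [-0.9,0,0.25,0,0,0,0,0,0,0,0,-0.9,0,0,0,0,0,-0.9,0,0,0,0,0,-0.9,0,0,0,0,0,-0.9,0,0,0,0,0,-0.88,0,0,0,0,0,0,0,0,0,0,0,0]}}

```text
time_s: 2.57
tool_pos: [0.4285, 0.3208, 0.1663]
eef_rot: [0.065, -3.141, -0.0]
contact_force: [0.0, 0.7, 0.5]
grip_width: 0.998
gripper_force: 0.0
```

```bash
python3 -c "
from h import *
plan([.433,.320,.034],92.5)"
```

```text
t 2.57 tcp [0.4285 0.3208 0.1663] yawY 92.35 zaxis [-0.  0. -1.] F [0.  0.7 0.5] w 0.998 gf 0.0
shift units tool: [-0.22 -0.05  6.62] tilt fix [ 0. -0. -0.]
turn wz units: -0.02
```

>>> {"fn": "carry_out", "kwargs": {"commands": [-0.22,-0.05,0.8,0,0,0,0,0,0.8,0,0,0,0,0,0.8,0,0,0,0,0,0.8,0,0,0,0,0,0.8,0,0,0,0,0,0.8,0,0,0,0,0,0.8,0,0,0,0,0,0.6,0,0,0,0,0,0.4,0,0,0,0,0,0,0,0,0]}}

```text
time_s: 3.4
tool_pos: [0.4322, 0.3198, 0.033]
eef_rot: [0.068, -3.139, 0.002]
contact_force: [0.2, -0.3, -1.0]
grip_width: 0.999
gripper_force: 0.0
```

>>> {"fn": "carry_out", "kwargs": {"commands": [0,0,0,0,0,0,0,0,0,0,0,0,0,0,0,0,0,0,0,0,0,0,0,0,0,0,0,0,0,0,0,0,0,0,0,0,0,0,0,0,0,0,0,0,0,0,0,0,0,0,0,0,0,0,0,0,0,0,0,0], "claw": 0, "force": 100}}

```text
time_s: 4.23
tool_pos: [0.433, 0.3203, 0.0349]
eef_rot: [-0.069, 3.14, 0.001]
contact_force: [-2.3, -0.7, 9.8]
grip_width: 0.271
gripper_force: 98.6
```

```bash
python3 -c "
from h import *
plan([.433,.320,.22],92.5)"
```

```text
t 4.23 tcp [0.433  0.3203 0.0349] yawY 92.53 zaxis [ 0.001  0.    -1.   ] F [-2.3 -0.7  9.8] w 0.271 gf 98.6088502407074
shift units tool: [-0.   -0.01 -9.25] tilt fix [0.   0.01 0.  ]
turn wz units: 0.0
```

>>> {"fn": "carry_out", "kwargs": {"commands": [0,0,-0.5,0,0,0,0,0,-1,0,0,0,0,0,-1,0,0,0,0,0,-1,0,0,0,0,0,-1,0,0,0,0,0,-1,0,0,0,0,0,-1,0,0,0,0,0,-1,0,0,0,0,0,-1,0,0,0,0,0,-1,0,0,0,0,0,0,0,0,0,0,0,0,0,0,0]}}

```text
time_s: 5.23
tool_pos: [0.4329, 0.3202, 0.2252]
eef_rot: [-0.069, 3.139, 0.002]
contact_force: [-0.3, 0.1, -3.1]
grip_width: 0.27
gripper_force: 98.2
```

Run:
```python
from h import *
from plant import snapshot, regions_of
plan([.529,-.328,.222],92.5)
p=snapshot("scene"); im=p["color"][:,:,::-1]
cv2.imwrite("pics/s1.png",cv2.resize(im[120:320,380:520],None,fx=3,fy=3,interpolation=cv2.INTER_CUBIC))
q=snapshot("top"); r=regions_of(q,"mat"); print([(x["p"],x["xy"],rect(q,x["mask"],.006)) for x in r])
r=regions_of(p,"mat"); print([(x["p"],x["xy"],rect(p,x["mask"],.006)) for x in r])
```

```text
t 5.23 tcp [0.4329 0.3202 0.2252] yawY 92.53 zaxis [ 0.001  0.001 -1.   ] F [-0.3  0.1 -3.1] w 0.27 gf 98.21556329727173
shift units tool: [ -3.37 -32.59   0.13] tilt fix [ 0.01  0.01 -0.  ]
turn wz units: 0.0
[(0.95, [219.0, 279.7], [461.3, 303.6, 88.1, 50.5, -0.8]), (0.35, [486.2, 236.4], [538.7, -356.4, 135.2, 86.1, -63.7])]
[(0.96, [435.0, 288.4], [430.6, 323.9, 161.7, 92.9, 1.4]), (0.68, [497.3, 304.8], [414.6, 478.6, 127.6, 72.5, -7.9])]
```

View pics/s1.png

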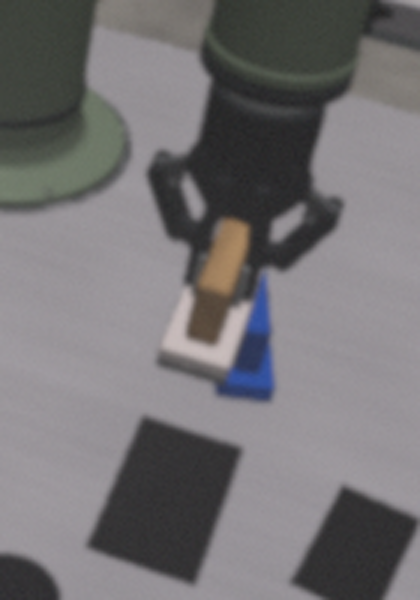

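Grip is good: the wiper is level in the fingers and clear of the mat at (160,500). Now on to the dispenser.

>>> {"fn": "carry_out", "kwargs": {"commands": [-0.1,-1,0,0,0,0,-0.1,-1,0,0,0,0,-0.1,-1,0,0,0,0,-0.1,-1,0,0,0,0,-0.1,-1,0,0,0,0,-0.1,-1,0,0,0,0,-0.1,-1,0,0,0,0,-0.1,-1,0,0,0,0,-0.1,-1,0,0,0,0,-0.1,-1,0,0,0,0,-0.1,-1,0,0,0,0,-0.1,-1,0,0,0,0]}}

```text
time_s: 6.43
tool_pos: [0.4671, 0.0804, 0.2236]
eef_rot: [0.07, -3.139, 0.001]
contact_force: [0.5, -0.2, -2.6]
grip_width: 0.266
gripper_force: 98.4
```

>>> {"fn": "carry_out", "kwargs": {"commands": [-0.1,-1,0,0,0,0,-0.1,-1,0,0,0,0,-0.1,-1,0,0,0,0,-0.1,-1,0,0,0,0,-0.1,-1,0,0,0,0,-0.1,-1,0,0,0,0,-0.1,-1,0,0,0,0,-0.1,-1,0,0,0,0,-0.1,-1,0,0,0,0,-0.1,-1,0,0,0,0,-0.1,-1,0,0,0,0,-0.1,-1,0,0,0,0]}}

```text
time_s: 7.43
tool_pos: [0.5017, -0.1582, 0.2235]
eef_rot: [0.07, -3.139, -0.0]
contact_force: [0.5, -0.4, -3.6]
grip_width: 0.27
gripper_force: 98.4
```

>>> {"fn": "carry_out", "kwargs": {"commands": [-0.1,-1,0,0,0,0,-0.1,-1,0,0,0,0,-0.1,-1,0,0,0,0,-0.1,-1,0,0,0,0,-0.1,-1,0,0,0,0,-0.1,-1,0,0,0,0,-0.1,-1,0,0,0,0,-0.1,-1,0,0,0,0,0,-0.6,0,0,0,0,0,0,0,0,0,0,0,0,0,0,0,0]}}

```text
time_s: 8.35
tool_pos: [0.5252, -0.3283, 0.2235]
eef_rot: [0.068, -3.14, -0.001]
contact_force: [0.2, 0.2, -3.5]
grip_width: 0.27
gripper_force: 98.5
```

Run:
```python
from h import *
from plant import snapshot
plan([.529,-.328,.167],92.5)
p=snapshot("scene"); im=p["color"][:,:,::-1]
cv2.imwrite("pics/s2.png",cv2.resize(im[100:260,110:290],None,fx=3,fy=3,interpolation=cv2.INTER_CUBIC))
```

```text
t 8.35 tcp [ 0.5252 -0.3283  0.2235] yawY 92.5 zaxis [-0.001  0.001 -1.   ] F [ 0.2  0.2 -3.5] w 0.27 gf 98.539137840271
shift units tool: [-0.19  0.    2.82] tilt fix [ 0.01 -0.01 -0.  ]
turn wz units: -0.0
```

View pics/s2.png

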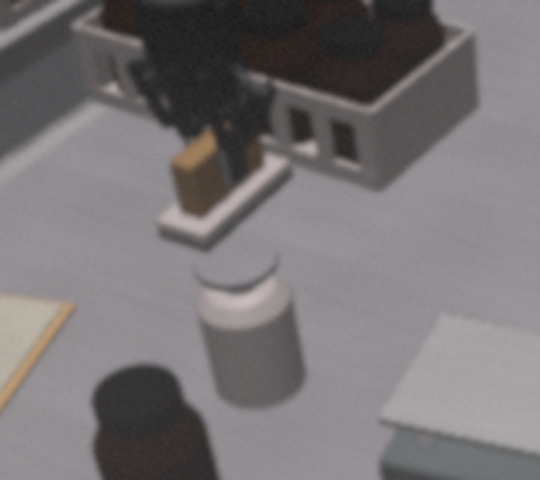

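The wiper sits above the dish, which is at about (235,265) in the crop, with a clear descent.

>>> {"fn": "carry_out", "kwargs": {"commands": [-0.19,0,0.9,0,0,0,0,0,0.9,0,0,0,0,0,0.7,0,0,0,0,0,0.2,0,0,0,0,0,0.2,0,0,0,0,0,0.2,0,0,0,0,0,0,0,0,0,0,0,0,0,0,0]}}

```text
time_s: 9.07
tool_pos: [0.5298, -0.328, 0.163]
eef_rot: [-0.07, 3.14, -0.0]
contact_force: [-0.6, 2.0, 0.1]
grip_width: 0.271
gripper_force: 99.0
```

>>> {"fn": "carry_out", "kwargs": {"commands": [0,0,0.15,0,0,0,0,0,0.15,0,0,0,0,0,0,0,0,0,0,0,0,0,0,0]}}

```text
time_s: 9.4
tool_pos: [0.5299, -0.3283, 0.1566]
eef_rot: [-0.07, 3.14, -0.001]
contact_force: [2.1, 1.5, 2.4]
grip_width: 0.267
gripper_force: 99.3
```

>>> {"fn": "carry_out", "kwargs": {"commands": [0,0,0,0,0,0,0,0,0,0,0,0]}}

```text
time_s: 9.57
tool_pos: [0.5298, -0.3283, 0.1566]
eef_rot: [-0.07, 3.14, -0.001]
contact_force: [2.8, 0.2, 2.3]
grip_width: 0.271
gripper_force: 99.3
```

>>> {"fn": "carry_out", "kwargs": {"commands": [0,0,-0.3,0,0,0,0,0,-0.7,0,0,0,0,0,-0.9,0,0,0,0,0,-0.9,0,0,0,0,0,-0.6,0,0,0,0,0,0,0,0,-0.65,0,0,0,0,0,-0.65,0,0,0,0,0,0,0,0,0,0,0,0]}}

```text
time_s: 10.32
tool_pos: [0.529, -0.3283, 0.2241]
eef_rot: [0.279, -3.128, -0.001]
contact_force: [0.2, -0.1, -3.6]
grip_width: 0.269
gripper_force: 98.7
```

```bash
cat >> h.py <<'E'
def P(y,z,x=0,C=(.489,-.0125),a=np.radians(10.4)):
    return [C[0]+x*np.cos(a)-y*np.sin(a),C[1]+x*np.sin(a)+y*np.cos(a),z]
E
python3 -c "
from h import *
plan(P(.105,.2),100.4)"
```

```text
t 10.32 tcp [ 0.529  -0.3283  0.2241] yawY 100.2 zaxis [-0.001  0.    -1.   ] F [ 0.2 -0.1 -3.6] w 0.269 gf 98.68477821350098
shift units tool: [-0.81 21.14  1.21] tilt fix [ 0.   -0.01 -0.  ]
turn wz units: -0.03
```

>>> {"fn": "carry_out", "kwargs": {"commands": [-0.04,1,0,0,0,0,-0.04,1,0,0,0,0,-0.04,1,0,0,0,0,-0.04,1,0,0,0,0,-0.04,1,0,0,0,0,-0.04,1,0,0,0,0,-0.04,1,0,0,0,0,-0.04,1,0,0,0,0,-0.04,1,0,0,0,0,-0.04,1,0,0,0,0,-0.04,1,0,0,0,0,-0.04,1,0,0,0,0]}}

```text
time_s: 11.32
tool_pos: [0.4953, -0.0896, 0.2242]
eef_rot: [0.278, -3.129, 0.0]
contact_force: [-0.1, 0.4, -3.5]
grip_width: 0.268
gripper_force: 98.7
```

>>> {"fn": "carry_out", "kwargs": {"commands": [-0.04,1,0,0,0,0,-0.04,1,0,0,0,0,-0.04,1,0,0,0,0,-0.04,1,0,0,0,0,-0.04,1,0,0,0,0,-0.04,1,0,0,0,0,-0.04,1,0,0,0,0,-0.04,1,0.8,0,0,0,0,1,0.8,0,0,0,0,0,0.8,0,0,0,0,0,0.8,0,0,0,0,0,0,0,0,0]}}

```text
time_s: 12.32
tool_pos: [0.4683, 0.0877, 0.158]
eef_rot: [0.28, -3.125, 0.001]
contact_force: [-1.5, -1.0, -3.3]
grip_width: 0.27
gripper_force: 98.8
```

Run:
```python
from h import *
from plant import snapshot
plan(P(.106,.116),100.4)
p=snapshot("scene"); q=snapshot("top")
f=lambda im,f:cv2.resize(im[:,:,::-1],None,fx=f,fy=f,interpolation=cv2.INTER_CUBIC)
a=f(p["color"][170:300,230:380],3);b=f(q["color"][200:330,260:430],2)
c=np.zeros((390,800,3),np.uint8);c[:,:450]=a;c[:260,455:795]=b
cv2.imwrite("pics/s3.png",c)
```

```text
t 12.32 tcp [0.4683 0.0877 0.158 ] yawY 100.24 zaxis [-0.004 -0.001 -1.   ] F [-1.5 -1.  -3.3] w 0.27 gf 98.80528092384338
shift units tool: [-0.12  0.19  2.1 ] tilt fix [-0.01 -0.04 -0.  ]
turn wz units: -0.03
```

View pics/s3.png

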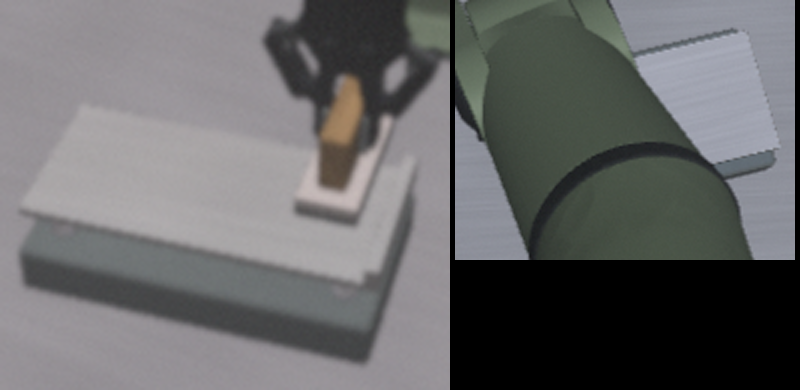

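>>> {"fn": "carry_out", "kwargs": {"commands": [-0.12,0.15,0.7,0,0,0,0,0,0.7,0,0,0,0,0,0.4,0,0,0,0,0,0.3,0,0,0,0,0,0.2,0,0,0,0,0,0.1,0,0,0,0,0,0,0,0,0,0,0,0,0,0,0]}}

```text
time_s: 13.08
tool_pos: [0.4718, 0.0911, 0.1127]
eef_rot: [-0.283, 3.128, -0.0]
contact_force: [-0.5, -1.1, -1.2]
grip_width: 0.272
gripper_force: 99.2
```

```bash
python3 -c "
from h import *
plan(P(.106,.105),100.4)"
```

```text
t 13.08 tcp [0.4718 0.0911 0.1127] yawY 100.32 zaxis [ 0.  0. -1.] F [-0.5 -1.1 -1.2] w 0.272 gf 99.24291729927063
shift units tool: [0.09 0.05 0.39] tilt fix [-0.  0. -0.]
turn wz units: -0.01
```

>>> {"fn": "carry_out", "kwargs": {"commands": [0.08,0,0.1,0,0,0,0,0,0.1,0,0,0,0,0,0.1,0,0,0,0,0,0.1,0,0,0,0,0,0,0,0,0,0,0,0,0,0,0]}}

```text
time_s: 13.58
tool_pos: [0.4705, 0.0911, 0.1044]
eef_rot: [-0.283, 3.128, 0.0]
contact_force: [2.6, -0.5, 5.5]
grip_width: 0.267
gripper_force: 99.8
```

```bash
python3 -c "
from h import *
plan(P(-.11,.104),100.4)"
```

```text
t 13.58 tcp [0.4705 0.0911 0.1044] yawY 100.34 zaxis [ 0.001  0.    -1.   ] F [ 2.6 -0.5  5.5] w 0.267 gf 99.84172224998474
shift units tool: [ 1.000e-02 -1.076e+01  2.000e-02] tilt fix [ 0.    0.01 -0.  ]
turn wz units: -0.01
```

>>> {"fn": "carry_out", "kwargs": {"commands": [0,-0.1,0,0,0,0,0,-0.2,0,0,0,0,0,-0.2,0,0,0,0,0,-0.2,0,0,0,0,0,-0.2,0,0,0,0,0,-0.2,0,0,0,0]}}

```text
time_s: 14.08
tool_pos: [0.4739, 0.0699, 0.1044]
eef_rot: [-0.284, 3.129, 0.001]
contact_force: [-0.3, 5.4, 4.7]
grip_width: 0.268
gripper_force: 100.0
```

```bash
python3 -c "
from h import *
plan(P(-.11,.104),100.4)"
```

```text
t 14.08 tcp [0.4739 0.0699 0.1044] yawY 100.38 zaxis [-0.     0.001 -1.   ] F [-0.3  5.4  4.7] w 0.268 gf 99.99526262283325
shift units tool: [-0.   -9.69  0.01] tilt fix [ 0.01  0.   -0.  ]
turn wz units: -0.0
```

Steady. I'll continue the stroke.

>>> {"fn": "carry_out", "kwargs": {"commands": [0,-0.2,0,0,0,0,0,-0.2,0,0,0,0,0,-0.2,0,0,0,0,0,-0.2,0,0,0,0,0,-0.2,0,0,0,0,0,-0.2,0,0,0,0,0,-0.2,0,0,0,0,0,-0.2,0,0,0,0,0,-0.2,0,0,0,0,0,-0.2,0,0,0,0,0,-0.2,0,0,0,0,0,-0.2,0,0,0,0]}}

```text
time_s: 15.08
tool_pos: [0.4825, 0.0227, 0.1044]
eef_rot: [0.284, -3.129, -0.001]
contact_force: [-1.5, 5.3, 5.0]
grip_width: 0.272
gripper_force: 100.0
```

>>> {"fn": "carry_out", "kwargs": {"commands": [0,-0.2,0,0,0,0,0,-0.2,0,0,0,0,0,-0.2,0,0,0,0,0,-0.2,0,0,0,0,0,-0.2,0,0,0,0,0,-0.2,0,0,0,0,0,-0.2,0,0,0,0,0,-0.2,0,0,0,0,0,-0.2,0,0,0,0,0,-0.2,0,0,0,0,0,-0.2,0,0,0,0,0,-0.2,0,0,0,0]}}

```text
time_s: 16.08
tool_pos: [0.4911, -0.0245, 0.1043]
eef_rot: [0.284, -3.128, -0.001]
contact_force: [-1.9, 4.9, 5.2]
grip_width: 0.27
gripper_force: 100.0
```

```bash
python3 -c "
from h import *
plan(P(-.11,.104),100.4)"
```

```text
t 16.08 tcp [ 0.4911 -0.0245  0.1043] yawY 100.38 zaxis [-0.     0.001 -1.   ] F [-1.9  4.9  5.2] w 0.27 gf 100.0251817703247
shift units tool: [-0.01 -4.89  0.01] tilt fix [ 0.01 -0.    0.  ]
turn wz units: -0.0
```

>>> {"fn": "carry_out", "kwargs": {"commands": [0,-0.2,0,0,0,0,0,-0.2,0,0,0,0,0,-0.2,0,0,0,0,0,-0.2,0,0,0,0,0,-0.2,0,0,0,0,0,-0.2,0,0,0,0,0,-0.2,0,0,0,0,0,-0.2,0,0,0,0,0,-0.2,0,0,0,0,0,-0.2,0,0,0,0,0,-0.2,0,0,0,0,0,-0.2,0,0,0,0]}}

```text
time_s: 17.08
tool_pos: [0.4997, -0.0717, 0.1043]
eef_rot: [0.284, -3.128, -0.001]
contact_force: [-0.3, 5.0, 5.4]
grip_width: 0.263
gripper_force: 100.0
```

>>> {"fn": "carry_out", "kwargs": {"commands": [0,-0.2,0,0,0,0,0,-0.2,0,0,0,0,0,-0.2,0,0,0,0,0,-0.2,0,0,0,0,0,-0.2,0,0,0,0,0,-0.2,0,0,0,0,0,-0.2,0,0,0,0,0,-0.2,0,0,0,0,0,-0.2,0,0,0,0,0,-0.2,0,0,0,0,0,-0.2,0,0,0,0,0,-0.2,0,0,0,0]}}

```text
time_s: 18.08
tool_pos: [0.5083, -0.1189, 0.1043]
eef_rot: [0.284, -3.128, -0.001]
contact_force: [-0.7, 4.5, 5.9]
grip_width: 0.27
gripper_force: 100.0
```

>>> {"fn": "carry_out", "kwargs": {"commands": [0,-0.1,0,0,0,0,0,0,0,0,0,0,0,0,0,0,0,0]}}

```text
time_s: 18.33
tool_pos: [0.5087, -0.1214, 0.1043]
eef_rot: [0.283, -3.129, -0.0]
contact_force: [-0.1, 1.8, 4.7]
grip_width: 0.269
gripper_force: 100.1
```

>>> {"fn": "carry_out", "kwargs": {"commands": [0,0,-0.4,0,0,0,0,0,-0.8,0,0,0,0,0,-0.9,0,0,0,0,0,-0.9,0,0,0,0,0,-0.9,0,0,0,0,0,-0.9,0,0,0,0,0,-0.7,0,0,0,0,0,0,0,0,0.65,0,0,0,0,0,0.65,0,0,0,0,0,0,0,0,0,0,0,0]}}

```text
time_s: 19.25
tool_pos: [0.5084, -0.1213, 0.2143]
eef_rot: [0.073, -3.14, -0.0]
contact_force: [0.4, -0.7, -4.1]
grip_width: 0.27
gripper_force: 99.0
```

```bash
python3 -c "
from h import *
plan([.4275,.3225,.215],92.0)"
```

```text
t 19.25 tcp [ 0.5084 -0.1213  0.2143] yawY 92.67 zaxis [-0.001  0.    -1.   ] F [ 0.4 -0.7 -4.1] w 0.27 gf 99.01457190513611
shift units tool: [ 3.01 22.36 -0.03] tilt fix [ 0.   -0.01  0.  ]
turn wz units: 0.11
```

>>> {"fn": "carry_out", "kwargs": {"commands": [0.13,1,0,0,0,0,0.13,1,0,0,0,0,0.13,1,0,0,0,0,0.13,1,0,0,0,0,0.13,1,0,0,0,0,0.13,1,0,0,0,0,0.13,1,0,0,0,0,0.13,1,0,0,0,0,0.13,1,0,0,0,0,0.13,1,0,0,0,0,0.13,1,0,0,0,0,0.13,1,0,0,0,0]}}

```text
time_s: 20.25
tool_pos: [0.4664, 0.1177, 0.2142]
eef_rot: [0.074, -3.14, 0.0]
contact_force: [0.9, -1.3, -4.1]
grip_width: 0.267
gripper_force: 99.0
```

>>> {"fn": "carry_out", "kwargs": {"commands": [0.13,1,0,0,0,0,0.13,1,0,0,0,0,0.13,1,0,0,0,0,0.13,1,0,0,0,0,0.13,1,0,0,0,0,0.13,1,0,0,0,0,0.13,1,0,0,0,0.1,0.13,1,0,0,0,0,0.13,1,0,0,0,0,0.13,0.9,0,0,0,0,0.1,0.5,0,0,0,0,0,0,0,0,0,0]}}

```text
time_s: 21.25
tool_pos: [0.4295, 0.3254, 0.214]
eef_rot: [0.06, -3.14, -0.001]
contact_force: [-0.5, -1.4, -3.4]
grip_width: 0.268
gripper_force: 99.0
```

```bash
python3 -c "
from h import *
plan([.4275,.3225,.037],92.0)"
```

```text
t 21.25 tcp [0.4295 0.3254 0.214 ] yawY 92.19 zaxis [-0.001  0.    -1.   ] F [-0.5 -1.4 -3.4] w 0.268 gf 99.02934551239014
shift units tool: [ 0.1  -0.15  8.85] tilt fix [ 0.   -0.01 -0.  ]
turn wz units: 0.03
```

>>> {"fn": "carry_out", "kwargs": {"commands": [0.1,-0.15,0.8,0,0,0,0,0,1,0,0,0,0,0,1,0,0,0,0,0,1,0,0,0,0,0,1,0,0,0,0,0,1,0,0,0,0,0,1,0,0,0,0,0,1,0,0,0,0,0,0.7,0,0,0,0,0,0.25,0,0,0,0,0,0.1,0,0,0,0,0,0.1,0,0,0]}}

```text
time_s: 22.25
tool_pos: [0.429, 0.3201, 0.0357]
eef_rot: [-0.053, 3.141, -0.0]
contact_force: [-0.6, -0.1, -2.6]
grip_width: 0.271
gripper_force: 99.1
```

>>> {"fn": "carry_out", "kwargs": {"commands": [0,0,0,0,0,0,0,0,0,0,0,0]}}

```text
time_s: 22.42
tool_pos: [0.429, 0.3206, 0.0361]
eef_rot: [-0.053, 3.14, 0.001]
contact_force: [-0.1, 0.2, -3.3]
grip_width: 0.267
gripper_force: 99.1
```

Not quite in contact yet, so I'll ease down.

>>> {"fn": "carry_out", "kwargs": {"commands": [0,0,0.05,0,0,0,0,0,0.05,0,0,0,0,0,0,0,0,0]}}

```text
time_s: 22.67
tool_pos: [0.4291, 0.3207, 0.0349]
eef_rot: [-0.053, 3.14, 0.001]
contact_force: [-6.6, -4.2, 27.1]
grip_width: 0.268
gripper_force: 103.0
```

>>> {"fn": "carry_out", "kwargs": {"commands": [0,0,-0.05,0,0,0,0,0,0,0,0,0]}}

```text
time_s: 22.83
tool_pos: [0.4289, 0.3207, 0.035]
eef_rot: [-0.053, 3.14, 0.001]
contact_force: [-1.3, -0.1, 11.2]
grip_width: 0.267
gripper_force: 100.7
```

>>> {"fn": "carry_out", "kwargs": {"commands": [0,0,0,0,0,0,0,0,0,0,0,0,0,0,0,0,0,0,0,0,0,0,0,0,0,0,0,0,0,0,0,0,0,0,0,0,0,0,0,0,0,0,0,0,0,0,0,0,0,0,0,0,0,0,0,0,0,0,0,0], "claw": 1}}

```text
time_s: 23.67
tool_pos: [0.4286, 0.3205, 0.0343]
eef_rot: [-0.053, 3.141, -0.0]
contact_force: [-0.6, 0.2, 0.4]
grip_width: 1.002
gripper_force: 0.0
```

>>> {"fn": "carry_out", "kwargs": {"commands": [0,0,-0.3,0,0,0,0,0,-0.8,0,0,0,0,0,-1,0,0,0,0,0,-1,0,0,0,0,0,-1,0,0,0,0,0,-1,0,0,0,0,0,-1,0,0,0,0,0,-1,0,0,0,0,0,-1,0,0,0,0,0,-1,0,0,0,0,0,0,0,0,0]}}

```text
time_s: 24.58
tool_pos: [0.4297, 0.3214, 0.2202]
eef_rot: [-0.053, 3.137, 0.005]
contact_force: [-0.0, -0.1, 0.7]
grip_width: 1.0
gripper_force: 0.0
```

Run:
```python
from h import *
from plant import snapshot, regions_of
plan([.4275,.3225,.22],92.0)
p=snapshot("scene"); im=p["color"][:,:,::-1]
for q in ("mat","wiper"): print(q,[(x["p"],x["xy"],rect(p,x["mask"],.006)) for x in regions_of(p,q)])
c=proj(p,[[.4305,.3235,.006]])[0];print(c)
hsv=cv2.cvtColor(p["color"],cv2.COLOR_RGB2HSV);b=np.zeros((480,640),bool);b[240:320,404:464]=1
print("white",rect(p,b&(hsv[...,2]>170)&(hsv[...,1]<50),.024))
cv2.imwrite("pics/s4.png",cv2.resize(im[120:320,380:520],None,fx=3,fy=3,interpolation=cv2.INTER_CUBIC))
```

```text
t 24.58 tcp [0.4297 0.3214 0.2202] yawY 91.93 zaxis [ 0.004  0.003 -1.   ] F [-0.  -0.1  0.7] w 1.0 gf 0.0
shift units tool: [0.11 0.06 0.01] tilt fix [0.03 0.04 0.  ]
turn wz units: -0.01
mat [(0.88, [497.3, 301.3], [414.1, 479.5, 126.1, 68.6, -7.4]), (0.66, [443.5, 298.9], [430.0, 324.3, 162.4, 89.7, 1.7])]
wiper [(0.87, [460.3, 234.4], [200.9, 325.3, 182.5, 51.9, 15.8]), (0.86, [433.1, 280.2], [400.9, 319.8, 180.8, 55.8, 2.2])]
[435.18058765 284.92240192]
white [431.3, 321.6, 114.4, 46.1, 1.9]
```

View pics/s4.png

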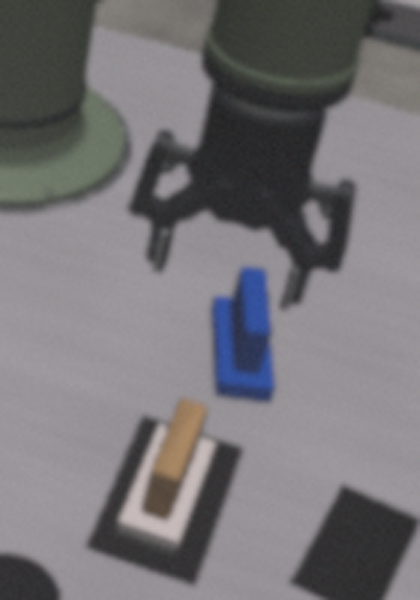

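The wiper stands upright and released in the middle of the mat, at about (165,485) in the crop, within 3 mm of centre. The gripper is clear.

```bash
python3 -c "
from plant import job
print(job.finish_job())"
```

```text
the job is handed in; nothing more can be done
None
```

I pressed the dish and let it up, wiped the platform end to end at about 1 cm sink, and put the wiper back upright within about 3 mm of the mat's centre; the job was handed in at about 25 s, but no verdict was returned.

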